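# Clip the label holder on the findings shelf and hold it home

## Task

Lift the white clip-on label holder off the rim of the grey tin and push it down onto the front lip of the little wooden shelf, in the free place in front of the jar with the red lid, centred there, with its card facing out of the shelf like its neighbours and its spring leg behind the lip. Push until it is fully home, past the drag of its spring, and keep pressing it down firmly so that its adhesive strip takes: finish while still holding it pressed home. Leave the pliers, the mallet and the amber jar where they are.

Things in the scene. Friction and masses are not known exactly. Their poses are not given: they have to be found in the camera images.
- holder_grip (a point): Middle of the loose label holder's grip block: the upper part, solid, 12 mm thick (x), 46 wide (y), 28 tall, to pinch front to back from above. Its top is 8 mm above this point, its underside 20 mm below. x from card to spring leg (level), y along the width, z up. It hangs upright, loose, on the tin's near (-x) rim, card outside
- holder: The loose label holder, about 50 g: white card panel 72 wide, 52 tall, 4 thick, red dot on the card; grey spring housing behind its upper half (the grip block). Below the block the panel hangs 24 mm down in front and a steel spring leg, 40 wide, 20 mm down behind; the lip goes between. Origin and axes as holder_seat
- leg (a joint): How far the holder's spring leg is pushed back, m: 0 at rest (2.8 mm gap to the panel), up to 0.004; 1.4 N per mm; 0.0014 on the lip. Panel foot and leg foot flare apart, so the mouth is about 10 mm wide, centred below holder_seat within 1 mm
- holder_seat (a point): Middle of the underside of the grip block, 20 mm below holder_grip: the face that rests on the lip's top edge when home. Panel rear face at x = -2.1 mm, panel front -6.1, block rear face +5.9
- holder_card (a point): Middle of the front of the holder's card, 6.6 mm in front of (-x) and 6 mm above holder_seat
- bay: The free place, with the red-lidded jar (60 across, top 5 mm above the lip) 78 mm behind the lip. Origin on the lip's top edge, mid-thickness, middle of the free place; x into the shelf, y along the lip, z up. Home: holder_seat at this origin, axes parallel. Going on, the spring drags lightly (1 to 5 N), then comes a hard stop; pressing firmly is 10 to 20 N downwards beyond that
- shelf: Fixed wooden shelf, 416 wide, 135 deep; origin on the bench under mid-lip, x into the shelf, y along the lip. Lip: aluminium strip 4.2 thick, top 95 mm above the bench, 35 above the board behind. Places at y = -144, -48, 48, 144 mm: three have a black-lidded jar and a holder (24 mm free between holders), one is free. Side cheeks at y = 196 to 208 either side, 100 high
- tin: Fixed grey open tin, 90 (x) by 120 (y) by 62 mm high, walls 2 mm; origin at the centre of its underside. The holder hangs on its -x wall
- pliers: Bystander: pliers with red handles lying on the bench, 155 mm long, 60 wide, 15 high; origin near the pivot, handles to -x
- mallet: Bystander: wooden mallet lying on the bench, handle 180 mm along -x, head 75 mm wide and 32 high; origin on the bench below the handle, 75 mm from the head
- jar: Bystander: closed amber jar, diameter 56, 60 mm high; origin at the centre of its underside
Not all that is in view belongs to the job. There is more than one size of the tin; the one meant has the size given above.

How it is judged:
On the way:
1. the holder is lifted off the tin (z of holder_seat in the frame of tin above 0.092 m), for 0.1 s.
At the end, for the whole second after the job is handed in: The holder sits home on the lip in the free place: seat within 2 mm of the lip top, within 7 mm of the middle, card outward, upright and square within 4 degrees, the fingers still on it and pressing it on the shelf with more than 10 N (z of holder_seat in the frame of bay between -0.003 and 0.002 m and y of holder_seat in the frame of bay between -0.007 and 0.007 m and x of holder_card in the frame of bay between -0.01 and -0.004 m and angle between the y axis of holder_seat and the y axis of bay, either way round below 0.07 rad and angle between holder_seat's own z axis and vertical below 0.09 rad and contact force between holder and shelf above 10 N and contact force between the fingers and holder above 5 N); the arm keeps its last pose, push and grip.
It fails at once if pliers, mallet or amber jar moved more than 15 mm (distance of any of pliers, mallet, jar from where it was at the start of the episode above 0.015 m).
It also fails if it takes over 42 s, if anything falls off the work surface, if the arm or the gripper's body presses on something with over 40 N, if the wrist force passes 120 N, or if a joint passes its speed limit or range.

## Robot

A 6-joint arm with a two-finger parallel gripper is mounted at the origin on the work surface. World frame = base frame: x ahead of the robot, y to its left, z up, the work surface at z = 0. Lengths are in m, angles in rad, forces in N, time in s.
With the tool pointing down it reaches from about 0.375 to 0.9 m from the base axis. Payload 3.1 kg.
Tool frame: the origin (TCP) lies midway between the tips of the shut fingers; the grasp point (between the pads) lies 19 mm behind it; z points along the fingers, y is the line along which they close (so a half turn about z gives the same grasp; the last joint's range is limited). The gripper opens to 85 mm and grips with 20 to 120 N. Pads are 22 mm wide; open, the fingers measure 114 mm over their backs; the gripper's body (76 mm by 85 mm) begins 54 mm behind the grasp point. The pads swing forward as they close: fully open they stand 13 mm farther back than shut.
Start: joints at [1.131, 0.527, 1.433, -0, 1.181, -0.178], TCP at [0.161, 0.604, 0.202] pointing down, gripper open.
Joint ranges: [-3.08, 3.08], [-0.75, 2.2], [0.22, 2.44], [-1.43, 4.57], [0, 2.65], [-2.85, 2.85]. Speed limits (rad/s): [2.79, 2.79, 3.14, 3.14, 3.14, 3.14].

## Interface

Orientations are given as a unit quaternion [x, y, z, w].
In Python, from station import manip gives the robot as it stands. The module is installed in compiled form; this text tells all that it offers.
- The arm moves only by the tool apply_moves, never from a script. Its arguments are lists of equal length, an entry for each row: "claw": the gripper's target within -1 to 1 (fully open at 1, half-way at 0, shut at -1); "travel": the shift along the tool's x, y, z scaled (see below), a list of three; "turn": the turn, a rotation vector about the tool's x, y, z scaled (see below), a list of three. In form: {"claw": [claw, ...], "travel": [[dx, dy, dz], ...], "turn": [[rx, ry, rz], ...]}. A call has 1 to 5 rows; each row is the pose to reach, as a shift and turn from the pose commanded when the call began, along the tool's axes at that moment, turning the shorter way round; what a row does not reach only later rows make up. The controller multiplies each number of a shift by 800 mm and each number of a turn by 180 degrees. A row lasts 1/12 s, in which the tool goes at most 41.7 mm and 7.16 degrees, less where a joint would pass 70% of its speed; a pose out of reach is approached as far as the arm can. A call with a number of a shift or a turn outside -1 to 1 is refused whole. A call with a gripper value outside its range is refused whole. The fingers move at their own pace and stop on an object; "newtons" is the grip in N (left out, the last holds). Time passes only in rows, so rows that repeat a pose let the fingers close. It gives the time, the measured TCP pose, the force, the opening and the grip force at its end, in the units of the state.
- manip.sense(): the state, without advancing time (a new reading comes with each control period).
- manip.snapshot(name): name is "side" or "top" or "wrist"; returns a dict with "pixels" (420x560x3 uint8, red, green, blue), "depth" (420x560 float32, m along the optical axis (not along the pixel's ray), 0 where there is no reading), "intrinsics" (3x3 intrinsics, pixels), "R" (3x3) and "t" (3): a world point X has camera coordinates R X + t. Camera axes: x right, y down, z forward; pixel columns grow to the right and rows downward; lengths in m; the calibration is good to about 2 mm. The wrist camera is an equidistant fisheye: a pixel r from the principal point sees the ray r / f radians off the axis. A picture is of the moment at which its call begins.
- manip.sign_off(): hands the job in; it is judged then, once.
The state is a dict: "t": time; "q": joint angles; "qd": joint speeds; "tau": joint torques, N m; "tcp_pos": TCP position; "tool_rot": TCP orientation; "force": force on the tool from outside, world axes, zero at the start; "ft_torque": the same for the moment, N m; "finger_gap": opening from 0.0 (shut) to 1.0 (fully open); "gripper_force": force on a finger pad.
Only numpy, scipy, OpenCV 4.12 (cv2) and the standard library are available. Lean on these libraries where they do the work, as an engineer would, in place of code of your own. Each camera call takes 0.05 s, during which the arm holds its last target. There are 200 camera calls.

## Working session

There is one attempt and no reset: what is moved stays moved. The work goes in short steps, Python scripts to look and compute and a tool call to move; the robot and the scene stay as the last step left them, time stands still between calls to the robot, and variables do not carry over. Pictures are saved under pics/ and viewed, at most 10 in all, crops included, and the job is handed in when it is done.

Besides the shell and the picture viewer there is one more tool, called after ">>>" by a JSON object that holds its "name" and its "arguments", one argument or row to a line. apply_moves: Moves the arm, as the interface text tells. Shifts and turns lie within -1 to 1; 1 stands for 800 mm of shift or 180 degrees of turn. Its arguments: {"type":"object","properties":{"claw":{"type":"array","items":{"type":"number"}},"travel":{"type":"array","items":{"type":"array","items":{"type":"number"}}},"turn":{"type":"array","items":{"type":"array","items":{"type":"number"}}},"newtons":{"type":"number"}},"required":["claw","travel","turn"]}

```bash
mkdir -p pics; cat > h.py <<'E'
import numpy as np, cv2
from station import manip
def snap(n):
    s=manip.snapshot(n); np.savez(f'{n}.npz',**s); return s
def cloud(s):
    K=s['intrinsics'];d=s['depth'];v,u=np.indices(d.shape)
    c=np.stack([(u-K[0,2])/K[0,0]*d,(v-K[1,2])/K[1,1]*d,d],-1)
    return (c-s['t'])@s['R']
def save(n,im): cv2.imwrite(f'pics/{n}.png',im[...,::-1])
E
python3 - <<'E'
from h import *
a=snap('top');b=snap('side')
save('top',a['pixels']);save('side',b['pixels'])
for s in(a,b):print(s['intrinsics'],s['R'],s['t'])
print(manip.sense())
E
```

```text
[[534.10193749   0.         281.57513151]
 [  0.         534.10193749 203.39643157]
 [  0.           0.           1.        ]] [[-0.0180984  -0.99970142  0.0164173 ]
 [-0.99704188  0.01681863 -0.07499747]
 [ 0.07469896 -0.01772607 -0.99704857]] [-0.01133418  0.49184792  1.20503666]
[[397.93969111   0.         272.46639535]
 [  0.         397.93969111 208.70809284]
 [  0.           0.           1.        ]] [[-0.94653442 -0.32251672 -0.00745383]
 [-0.15984703  0.4889443  -0.8575444 ]
 [ 0.28021692 -0.81050382 -0.51435594]] [0.47655797 0.15580197 0.70070237]
{'t': 0.1, 'q': array([ 1.13146648e+00,  5.28334110e-01,  1.43377640e+00, -1.17304497e-05,
        1.18140936e+00, -1.78474955e-01]), 'qd': array([-0.00026722, -0.00127159, -0.00270957, -0.00204627, -0.00018249,
        0.00146553]), 'tau': array([-7.38256804e-04, -4.43306100e+01, -1.78585947e+01, -2.88282627e-04,
        3.86408268e-03, -6.44167812e-06]), 'tcp_pos': array([0.16084868, 0.60322247, 0.20135484]), 'tool_rot': array([ 1.30055696e-01,  9.91506221e-01, -9.19646217e-04, -2.87781888e-04]), 'force': array([ 0.97404887,  0.59773034, -0.1325507 ]), 'ft_torque': array([-0.03644845,  0.01584681,  0.00076405]), 'gripper_force': 0.0, 'finger_gap': 1.0008572917423504}
```

View pics/top.png

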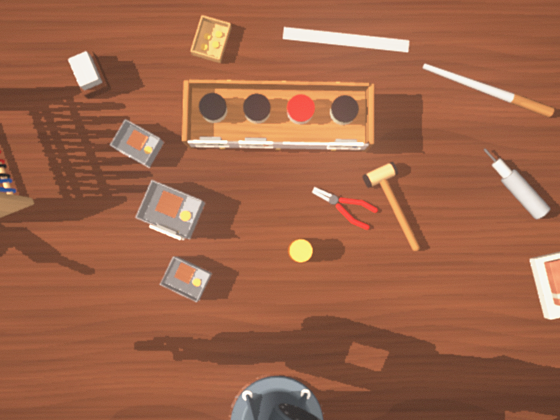

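View pics/side.png

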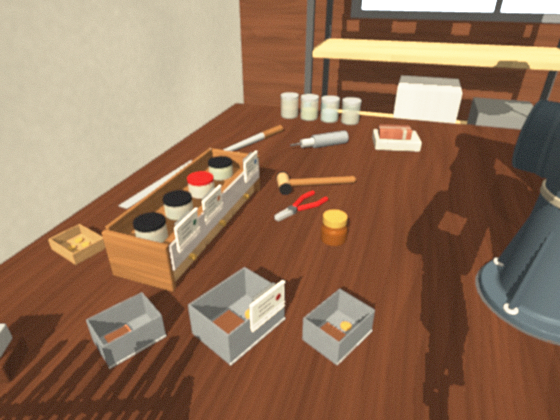

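The top view shows a large tin at (170,210) with the white holder on its near rim at (165,231). The smaller tins at (137,143) and (186,278) carry no holder, the white block at (87,72) isn't on a tin, and the other white cards at (208,142), (258,144) and (345,146) are already on the shelf. I choose the one at (165,231). The free place is in front of the red lid at (301,108).

```bash
python3 - <<'E'
from h import *
a=dict(np.load('top.npz'));b=dict(np.load('side.npz'))
P=cloud(a);Q=cloud(b)
def rect(name,pts):
    (c,s,ang)=cv2.minAreaRect(pts[:,:2].astype(np.float32)*1000); print(name,len(pts),np.round(c,1),np.round(s,1),round(ang,2))
def box(C,u0,u1,v0,v1):return C[v0:v1,u0:u1].reshape(-1,3)
p=box(P,125,215,170,248)
z=p[:,2]; print('hist',np.histogram(z,bins=np.arange(0,.12,.006)))
rect('tin rim',p[(z>.052)&(z<.066)]); rect('holder',p[(z>.076)&(z<.1)])
rect('holder top hi',p[(z>.083)&(z<.1)])
print('holder ztop',np.percentile(z[z>.075],[5,25,50,75,95]))
p=box(P,175,385,70,160);z=p[:,2]
print('hist',np.histogram(z,bins=np.arange(.05,.14,.005)))
rect('shelf>88',p[(z>.085)&(z<.104)])
# lip in gap: cols 290..318
for u in range(284,330,4):
    c=P[135:156,u]; m=(c[:,2]>.085)&(c[:,2]<.105); print(u,np.round(c[m].mean(0),4) if m.any() else None,m.sum(), np.round(np.ptp(c[m][:,0]),4) if m.any() else None)
pix=a['pixels'];R=(pix[...,0]>150)&(pix[...,1]<50);r=P[70:140,280:330][R[70:140,280:330]];r=r[r[:,2]>.08];rect('red',r);print(np.median(r,0))
big=np.hstack([cv2.resize(a['pixels'][165:250,120:220],(400,340),interpolation=3),cv2.resize(a['pixels'][125:160,275:375],(400,140),interpolation=3)[:140] if 0 else cv2.copyMakeBorder(cv2.resize(a['pixels'][125:160,275:375],(400,140),interpolation=3),0,200,0,0,0)])
side=cv2.resize(b['pixels'][130:310,100:300],(800,720),interpolation=3)[:600]
save('crop',big)
E
```

```text
hist (array([2853,  394,   56,   43,   53,   37,   58,   74,   55,   97,  121,
          5,    9,    5,  109,   63,    0,    0,    0]), array([0.   , 0.006, 0.012, 0.018, 0.024, 0.03 , 0.036, 0.042, 0.048,
       0.054, 0.06 , 0.066, 0.072, 0.078, 0.084, 0.09 , 0.096, 0.102,
       0.108, 0.114]))
tin rim 240 [480. 231.] [121.8  91.9] 66.3
holder 180 [432.8 230.8] [72.1 13.5] 66.44
holder top hi 173 [432.8 230.8] [72.1 13.5] 66.65
holder ztop [0.08423081 0.08790837 0.08946754 0.09129163 1.23855351]
hist (array([ 217, 3751, 2408,  295,  259,  279,  324,  237,  469, 2149, 1520,
        264,   49,  103,  350,   51,    0]), array([0.05 , 0.055, 0.06 , 0.065, 0.07 , 0.075, 0.08 , 0.085, 0.09 ,
       0.095, 0.1  , 0.105, 0.11 , 0.115, 0.12 , 0.125, 0.13 , 0.135]))
shelf>88 4219 [681.7 -14. ] [415.1 144.3] 88.14
284 [ 0.6174 -0.0263  0.0927] 3 0.0049
288 [ 0.6172 -0.0349  0.0931] 3 0.0031
292 [ 0.6169 -0.0436  0.0936] 3 0.0041
296 [ 0.6159 -0.0523  0.0925] 4 0.005
300 [ 0.6156 -0.0609  0.0937] 2 0.0016
304 [ 0.6158 -0.0697  0.0917] 2 0.0021
308 [ 0.6145 -0.0784  0.0921] 3 0.0031
312 [ 0.615  -0.0869  0.0944] 2 0.0015
316 [ 0.6142 -0.0958  0.0921] 3 0.0029
320 [ 0.614  -0.1044  0.0929] 3 0.0023
324 [ 0.6136 -0.113   0.0941] 3 0.0027
328 [ 0.6113 -0.1216  0.0942] 4 0.0078
red 0 [0. 0.] [0. 0.] 0.0
[nan nan nan]
  return _methods._mean(a, axis=axis, dtype=dtype,
  ret = um.true_divide(
```

View pics/crop.png

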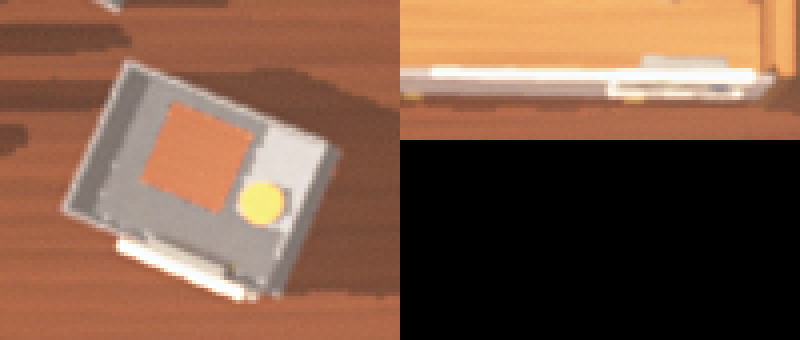

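The crop confirms the choice: a white card at crop (185,265) with the grey grip block behind it, on the near wall of the 120x90 tin. The free stretch of lip is at right. Now I'll move above the holder.

```bash
cat > go.py <<'E'
# usage: go.py x y z yawdeg(of tool y axis) -> moves from measured pose
import sys; from h import *
from scipy.spatial.transform import Rotation as Ro
x,y,z,w=map(float,sys.argv[1:5]); s=manip.sense(); w=np.radians(w)
R=Ro.from_quat(s['tool_rot']); Y=np.array([np.cos(w),np.sin(w),0]);Z=np.array([0,0,-1.])
D=Ro.from_matrix(np.stack([np.cross(Y,Z),Y,Z],1))
d=R.inv().apply(np.array([x,y,z])-s['tcp_pos']); rv=(R.inv()*D).as_rotvec()
print('t',s['t'],'tcp',np.round(s['tcp_pos'],4),'F',np.round(s['force'],1),'gap',round(s['finger_gap'],3),s['gripper_force'])
print('travel',np.round(d/.8,4),'turn',np.round(np.degrees(rv)/180,4),'rows',np.linalg.norm(d)/.0417,np.degrees(np.linalg.norm(rv))/7.16)
E
python3 go.py .433 .231 .2 -23.6
python3 - <<'E'
from h import *
a=dict(np.load('top.npz'));P=cloud(a)
p=P[135:156,188:372].reshape(-1,3);g=P[135:156,286:322].reshape(-1,3)
g=g[(g[:,2]>.088)&(g[:,2]<.1)]
print('lip gap fit',np.polyfit(g[:,1]+.06,g[:,0],1))
p=P[128:158,188:372].reshape(-1,3);h=p[(p[:,2]>.112)&(p[:,2]<.13)]
h=h[np.argsort(h[:,1])]; cuts=np.where(np.diff(h[:,1])>.008)[0]
for q in np.split(h,cuts+1):
    if len(q)>15: print(len(q),np.round(q[:,1].min(),4),np.round(q[:,1].max(),4),np.round(q[:,0].min(),4),np.round(q[:,0].max(),4),cv2.minAreaRect(q[:,:2].astype(np.float32)*1000))
im=a['pixels'].astype(int);m=(im[...,0]>120)&(im[...,1]<60)&(im[...,2]<60);m[140:]=0;m[:80]=0
v,u=np.nonzero(m);print('red',u.mean(),v.mean(),len(u),np.median(P[m],0))
E
```

```text
t 0.1 tcp [0.1608 0.6032 0.2014] F [ 1.   0.6 -0.1] gap 1.001 0.0
travel [-0.4487 -0.3618  0.0022] turn [-5.000e-04  4.000e-04  5.481e-01] rows 11.05767197089381 13.778549877513056
lip gap fit [0.03647706 0.61612978]
180 -0.1917 -0.1209 0.6052 0.6195 ((612.848388671875, -156.4980926513672), (70.92195129394531, 13.647684097290039), 87.36175537109375)
168 -0.0002 0.0697 0.611 0.6242 ((617.7745971679688, 34.6965446472168), (69.92092895507812, 12.427309036254883), 89.04216003417969)
186 0.095 0.1662 0.6147 0.6277 ((621.3737182617188, 130.481689453125), (71.2379379272461, 12.2583646774292), 88.87834167480469)
red nan nan 0 [nan nan nan]<stdin>:11: RuntimeWarning: Mean of empty slice.
  ret = ret.dtype.type(ret / rcount)
  return _methods._mean(a, axis=axis, dtype=dtype,
  ret = um.true_divide(
```

>>> {"name": "apply_moves", "arguments": {
  "claw": [1,1,1,1,1],
  "travel": [
    [-0.032,-0.026,0],
    [-0.064,-0.052,0],
    [-0.096,-0.078,0],
    [-0.128,-0.104,0],
    [-0.16,-0.13,0]
  ],
  "turn": [
    [0,0,0.039],
    [0,0,0.078],
    [0,0,0.117],
    [0,0,0.156],
    [0,0,0.195]
  ]
}}

```text
t: 0.52
tcp_pos: [0.2582, 0.4689, 0.2018]
tool_rot: [0.425, 0.905, -0.0, -0.0]
force: [0.5, 0.2, 1.1]
finger_gap: 1.003
gripper_force: 0.0
```

```bash
python3 go.py .433 .231 .2 -23.6
```

```text
t 0.5167 tcp [0.2582 0.4689 0.2018] F [0.5 0.2 1.1] gap 1.003 0.0
travel [-0.3683 -0.0215  0.0024] turn [-2.000e-04  2.000e-04  3.514e-01] rows 7.078151435673352 8.833479005993475
```

>>> {"name": "apply_moves", "arguments": {
  "claw": [1,1,1,1,1],
  "travel": [
    [-0.041,-0.002,0],
    [-0.082,-0.005,0],
    [-0.123,-0.007,0],
    [-0.164,-0.01,0],
    [-0.205,-0.012,0]
  ],
  "turn": [
    [0,0,0.039],
    [0,0,0.078],
    [0,0,0.117],
    [0,0,0.156],
    [0,0,0.195]
  ]
}}

```text
t: 0.93
tcp_pos: [0.3562, 0.3369, 0.202]
tool_rot: [0.679, 0.734, -0.0, -0.0]
force: [0.5, 0.3, -0.6]
finger_gap: 0.995
gripper_force: 0.0
```

```bash
python3 go.py .433 .231 .16 -23.6
```

```text
t 0.9333 tcp [0.3562 0.3369 0.202 ] F [ 0.5  0.3 -0.6] gap 0.995 0.0
travel [-0.1395  0.0853  0.0524] turn [-0.0002  0.0002  0.1562] rows 3.2940980576051246 3.927526712709601
```

>>> {"name": "apply_moves", "arguments": {
  "claw": [1,1,1,1,1],
  "travel": [
    [-0.035,0.021,0.013],
    [-0.07,0.043,0.026],
    [-0.105,0.064,0.039],
    [-0.1395,0.0853,0.0524],
    [-0.1395,0.0853,0.0524]
  ],
  "turn": [
    [0,0,0.039],
    [0,0,0.078],
    [0,0,0.117],
    [0,0,0.156],
    [0,0,0.156]
  ]
}}

```text
t: 1.35
tcp_pos: [0.4361, 0.229, 0.1586]
tool_rot: [0.837, 0.547, -0.001, 0.001]
force: [-0.2, -0.6, -0.2]
finger_gap: 0.999
gripper_force: 0.0
```

```bash
python3 go.py .433 .231 .1 -23.6; python3 - <<'E'
from h import *
w=snap('wrist');save('w1',w['pixels']);print(w['intrinsics'],w['R'],w['t'])
E
```

```text
t 1.35 tcp [0.4361 0.229  0.1586] F [-0.2 -0.6 -0.2] gap 0.999 0.0
travel [ 0.0009 -0.0046  0.0732] turn [ 0.0001  0.0007 -0.0007] rows 1.407232020417043 0.024642562501688427
[[325.1922621    0.         275.61280472]
 [  0.         325.1922621  210.32307138]
 [  0.           0.           1.        ]] [[ 9.15324352e-01 -4.02716421e-01  9.02811184e-04]
 [-3.84494472e-01 -8.73237004e-01  2.99367893e-01]
 [-1.19771999e-01 -2.74365849e-01 -9.54137333e-01]] [-0.30757892  0.34302248  0.45166327]
```

View pics/w1.png

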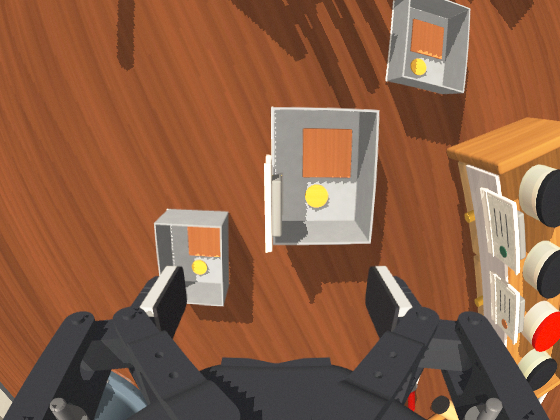

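The wrist view shows the holder's upright edge at (269,155–250), parallel to the finger pads, with its block at (277,205). I'll cast this to check the position.

```bash
cat >> h.py <<'E'
def fish(s,u,v,z):
    K=s['intrinsics'];a=np.array([(u-K[0,2])/K[0,0],(v-K[1,2])/K[1,1]]);r=np.linalg.norm(a)
    d=np.append(a/r*np.sin(r),np.cos(r))@s['R'];o=-s['R'].T@s['t'];return o+d*(z-o[2])/d[2]
E
python3 - <<'E'
from h import *
w=dict(np.load('wrist.npz'));im=w['pixels'].astype(int)
m=(im.min(2)>190);m=m[140:260,255:290];
v,u=np.nonzero(m);n,l,st,c=cv2.connectedComponentsWithStats(m.astype(np.uint8));i=1+st[1:,4].argmax();print(st[i],c[i])
for v in(165,180,190,200,210,220,235):print(v,im[v,262:286].mean(-1).astype(int))
for p in((265.5,156),(265.5,251),(273,180),(273,232)):print(p,fish(w,*p,.09))
E
```

```text
[  9   0  12 113 691] [13.17800289 57.27351664]
165 [104 101 254 254 255 255 254 254 240 161 192 223 171 217 164 153 152 152
 153 154 153 154 152 151]
180 [101 105 246 254 254 255 254 254 246 149 124 172 184 183 179 179 177 169
 141 112 137 150 154 152]
190 [ 98  96 216 254 254 255 254 254 251 171 200 212 213 212 210 209 207 198
 161 124 135 145 154 154]
200 [100  98 210 254 254 254 254 254 252 168 197 209 214 212 212 208 206 196
 162 120 136 149 155 154]
210 [105 103 167 254 254 254 254 254 253 181 198 208 214 212 212 209 203 195
 161 122 135 148 152 155]
220 [ 98 101 103 254 254 254 255 254 254 197 196 207 214 212 209 207 199 193
 160 123 145 146 145 146]
235 [102  99 101 247 254 254 254 254 254 236 174 189 205 201 197 193 185 182
 151 108  99  99 101 100]
(265.5, 156) [0.4476582  0.27242556 0.09      ]
(265.5, 251) [0.41631181 0.20287609 0.09      ]
(273, 180) [0.44537366 0.25357996 0.09      ]
(273, 232) [0.4285025  0.21547628 0.09      ]
```

```bash
python3 go.py .434 .2313 .066 -23.7
```

```text
t 1.4 tcp [0.4345 0.2308 0.1591] F [-0.   0.3 -0. ] gap 1.001 0.0
travel [ 0.0006 -0.0006  0.1164] turn [-0.0005  0.0005  0.0011] rows 2.2338696402414486 0.033357401502005266
```

>>> {"name": "apply_moves", "arguments": {
  "claw": [1,1,1,1,1],
  "travel": [
    [0.0006,-0.0006,0.03],
    [0.0006,-0.0006,0.06],
    [0.0006,-0.0006,0.085],
    [0.0006,-0.0006,0.105],
    [0.0006,-0.0006,0.1164]
  ],
  "turn": [
    [0,0,0.001],
    [0,0,0.001],
    [0,0,0.001],
    [0,0,0.001],
    [0,0,0.001]
  ]
}}

```text
t: 1.82
tcp_pos: [0.4313, 0.2343, 0.0657]
tool_rot: [0.835, 0.55, -0.001, -0.001]
force: [-0.5, -0.6, 1.4]
finger_gap: 1.001
gripper_force: 0.0
```

>>> {"name": "apply_moves", "arguments": {
  "claw": [0,-0.4,-0.7,-1,-1],
  "travel": [
    [0,0,0],
    [0,0,0],
    [0,0,0],
    [0,0,0],
    [0,0,0]
  ],
  "turn": [
    [0,0,0],
    [0,0,0],
    [0,0,0],
    [0,0,0],
    [0,0,0]
  ],
  "newtons": 60
}}

```text
t: 2.23
tcp_pos: [0.4338, 0.234, 0.0682]
tool_rot: [0.836, 0.549, 0.001, 0.0]
force: [0.1, 1.0, 0.1]
finger_gap: 0.297
gripper_force: 0.0
```

>>> {"name": "apply_moves", "arguments": {
  "claw": [-1,-1,-1,-1,-1],
  "travel": [
    [0,0,0],
    [0,0,0],
    [0,0,0],
    [0,0,0],
    [0,0,0]
  ],
  "turn": [
    [0,0,0],
    [0,0,0],
    [0,0,0],
    [0,0,0],
    [0,0,0]
  ]
}}

```text
t: 2.65
tcp_pos: [0.4332, 0.2336, 0.0672]
tool_rot: [0.836, 0.549, 0.0, 0.0]
force: [0.7, -0.8, -0.5]
finger_gap: 0.004
gripper_force: 0.0
```

```bash
python3 go.py .434 .2313 .066 -23.7
```

```text
t 2.65 tcp [0.4332 0.2336 0.0672] F [ 0.7 -0.8 -0.5] gap 0.004 0.0
travel [-0.0023  0.0021  0.0015] turn [ 0.     -0.      0.0016] rows 0.06659823151657573 0.04093355488890456
```

```bash
python3 - <<'E'
from h import *
w=snap('wrist');b=snap('side')
save('w2',np.hstack([cv2.resize(w['pixels'][120:330,180:380],(400,420)),cv2.resize(b['pixels'][220:375,140:290],(400,420))]))
E
```

```text
(no output)
```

View pics/w2.png

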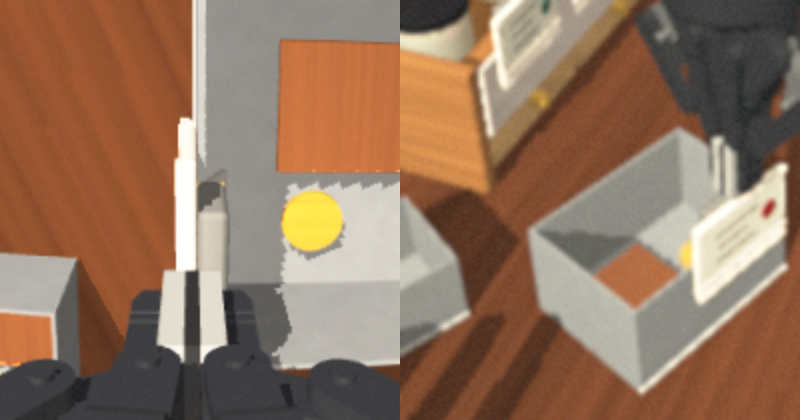

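The fingers closed on nothing (gap 0.004). In the left crop the pad tips are at (200,270), in front of the holder's near end, and the holder extends away from there towards (185,120). I'll check where the tips really are.

```bash
python3 - <<'E'
from h import *
from scipy.spatial.transform import Rotation as Ro
w=dict(np.load('wrist.npz'));b=dict(np.load('side.npz'));s=manip.sense();print(s['tcp_pos'],s['tool_rot'])
def fp(s,X):
    c=s['R']@X+s['t'];r=np.hypot(*c[:2]);th=np.arctan2(r,c[2]);K=s['intrinsics'];return K[:2,2]+K[0,0]*th*c[:2]/r
def pp(s,X):
    c=s['K'] if 0 else s['intrinsics']@(s['R']@X+s['t']);return c[:2]/c[2]
for n,X in dict(tcp=s['tcp_pos'],holdertop=[.4328,.2308,.09],holderA=np.array([.4328,.2308,.09])+.036*np.array([.4,.917,0]),holderB=np.array([.4328,.2308,.09])-.036*np.array([.4,.917,0])).items():
    print(n,fp(w,np.array(X)),pp(b,np.array(X)),(w['R']@X+w['t'])[2])
# points seen by wrist depth
K=w['intrinsics'];d=w['depth']
def ray(u,v):
    a=np.array([(u-K[0,2])/K[0,0],(v-K[1,2])/K[1,1]]);r=np.linalg.norm(a);q=np.append(a/r*np.tan(r),1)*d[v,u];return w['R'].T@(q-w['t'])
for p in((270,258),(286,258),(272,200),(272,240),(274,182),(288,230),(288,240),(288,250)):print(p,d[p[1],p[0]],np.round(ray(*p),4))
Q=cloud(b)
for p in((266,285),(268,275),(285,285),(270,300),(255,310),(275,292)):print(p,np.round(Q[p[1],p[0]],4))
E
```

```text
[0.43314266 0.23366511 0.06715522] [ 8.35836970e-01  5.48977741e-01 -2.47060297e-05 -6.25780166e-06]
tcp [274.83280299 250.1952042 ] [266.28725939 303.99440529] 0.18538638982475517
holdertop [276.38006755 273.36567333] [266.91613353 291.38202642] 0.16439671682249105
holderA [276.62575877 205.85435486] [249.62182206 304.43309145] 0.15369079211256556
holderB [276.15732556 328.61784798] [282.9249257  279.30107205] 0.1751026415324165
(270, 258) 0.14937289 [0.4357 0.245  0.1013]
(286, 258) 0.14744525 [0.4428 0.2429 0.1031]
(272, 200) 0.15654106 [0.4459 0.2664 0.0864]
(272, 240) 0.16121778 [0.4378 0.2479 0.0878]
(274, 182) 0.19484383 [0.4467 0.2662 0.0463]
(288, 230) 0.15933712 [0.4472 0.2497 0.0881]
(288, 240) 0.16043687 [0.4452 0.245  0.0886]
(288, 250) 0.16274917 [0.443  0.2397 0.0879]
(266, 285) [0.4295 0.243  0.1137]
(268, 275) [0.4254 0.2452 0.135 ]
(285, 285) [ 0.4412  0.1111 -0.0016]
(270, 300) [0.4285 0.2298 0.0732]
(255, 310) [0.4413 0.2589 0.0763]
(275, 292) [0.4234 0.2213 0.0832]
```

>>> {"name": "apply_moves", "arguments": {
  "claw": [-1,-1,-1],
  "travel": [
    [0,0,-0.03],
    [0,0,-0.06],
    [0,0,-0.075]
  ],
  "turn": [
    [0,0,0],
    [0,0,0],
    [0,0,0]
  ]
}}

```text
t: 3.0
tcp_pos: [0.434, 0.234, 0.1289]
tool_rot: [0.836, 0.549, 0.001, 0.0]
force: [0.2, -0.7, -0.4]
finger_gap: -0.004
gripper_force: 0.0
```

```bash
python3 - <<'E'
from h import *
w=snap('wrist');b=snap('side');s=manip.sense();print(s['tcp_pos'],s['finger_gap'],s['gripper_force'])
Q=cloud(b);m=(np.hypot(Q[...,0]-s['tcp_pos'][0],Q[...,1]-s['tcp_pos'][1])<.03)&(Q[...,2]>.093)
z=Q[m];z=z[np.argsort(z[:,2])];print(len(z),np.round(z[:12],4))
# by-wrist: points
K=w['intrinsics'];d=w['depth'];v,u=np.indices(d.shape);a=np.stack([(u-K[0,2])/K[0,0],(v-K[1,2])/K[1,1]],-1);r=np.linalg.norm(a,axis=-1)
P=(np.dstack([a/r[...,None]*np.tan(r)[...,None]*d[...,None],d])-w['t'])@w['R']
m=(np.hypot(P[...,0]-s['tcp_pos'][0],P[...,1]-s['tcp_pos'][1])<.03)&(P[...,2]>.093)
z=P[m];z=z[np.argsort(z[:,2])];print(len(z),np.round(z[:12],4))
h=(P[...,2]>.082)&(P[...,2]<.094)&(np.hypot(P[...,0]-.434,P[...,1]-.232)<.06)
q=P[h];print('holder',cv2.minAreaRect(q[:,:2].astype(np.float32)*1000))
save('w3',np.hstack([w['pixels'][120:420,150:400],b['pixels'][150:350,140:390][:300].repeat(1,0) if 0 else cv2.copyMakeBorder(b['pixels'][150:350,140:390],0,100,0,0,0)]))
E
```

```text
[0.43479995 0.23420598 0.12907137] 0.001991020426433043 0.0
2054 [[0.4278 0.2332 0.1605]
 [0.4301 0.239  0.1607]
 [0.4314 0.2396 0.1608]
 [0.4319 0.2422 0.1609]
 [0.4439 0.2411 0.1623]
 [0.4314 0.2394 0.1624]
 [0.435  0.2455 0.1626]
 [0.4323 0.245  0.1629]
 [0.4317 0.2426 0.163 ]
 [0.4331 0.2467 0.1639]
 [0.4384 0.2441 0.1641]
 [0.4361 0.2463 0.1646]]
23949 [[0.4351 0.2457 0.1604]
 [0.4403 0.2436 0.1607]
 [0.4343 0.2462 0.1608]
 [0.4374 0.245  0.1609]
 [0.4412 0.2433 0.161 ]
 [0.4365 0.2454 0.161 ]
 [0.4417 0.2432 0.161 ]
 [0.4357 0.2459 0.1612]
 [0.4421 0.2431 0.1612]
 [0.4434 0.2425 0.1613]
 [0.4439 0.2424 0.1613]
 [0.437  0.2454 0.1615]]
holder ((438.6639404296875, 238.61582946777344), (57.49679183959961, 12.918478012084961), 66.2948989868164)
```

View pics/w3.png

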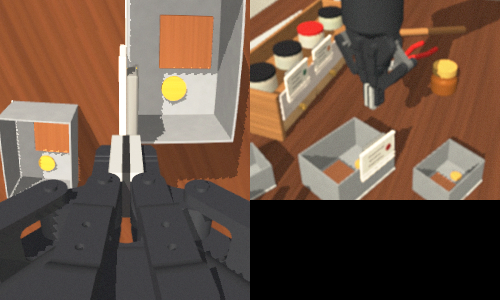

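Both cameras put the shut fingertips at z≈0.160 while the reported TCP z is 0.129. The real tips are about 31 mm higher than the reading, so the fingers closed above the block. I'll apply that offset from here: open, then go 31 mm deeper.

>>> {"name": "apply_moves", "arguments": {
  "claw": [1,1,1,1,1],
  "travel": [
    [0,0,0],
    [0,0,0],
    [0,0,0],
    [0,0,0],
    [0,0,0]
  ],
  "turn": [
    [0,0,0],
    [0,0,0],
    [0,0,0],
    [0,0,0],
    [0,0,0]
  ]
}}

```text
t: 3.52
tcp_pos: [0.4326, 0.2335, 0.1264]
tool_rot: [0.836, 0.549, -0.001, -0.0]
force: [-0.2, 0.6, 0.2]
finger_gap: 0.707
gripper_force: 0.0
```

```bash
for i in 1 2 ; do python3 go.py .434 .2315 .035 -23.7;done
```

```text
t 3.5167 tcp [0.4326 0.2335 0.1264] F [-0.2  0.6  0.2] gap 0.707 0.0
travel [-0.0015  0.0027  0.1142] turn [-0.0004  0.0004  0.0016] rows 2.1916219107022985 0.0431642478951725
t 3.5167 tcp [0.4326 0.2335 0.1264] F [-0.2  0.6  0.2] gap 0.707 0.0
travel [-0.0015  0.0027  0.1142] turn [-0.0004  0.0004  0.0016] rows 2.1916219107022985 0.0431642478951725
```

>>> {"name": "apply_moves", "arguments": {
  "claw": [1,1,1,1,1],
  "travel": [
    [-0.001,0.001,0.0],
    [-0.001,0.001,0.03],
    [-0.001,0.001,0.06],
    [-0.001,0.001,0.09],
    [-0.001,0.001,0.115]
  ],
  "turn": [
    [0,0,0.001],
    [0,0,0.001],
    [0,0,0.001],
    [0,0,0.001],
    [0,0,0.001]
  ]
}}

```text
t: 3.93
tcp_pos: [0.4334, 0.2325, 0.0338]
tool_rot: [0.837, 0.548, -0.0, -0.0]
force: [0.3, -0.1, -0.6]
finger_gap: 1.0
gripper_force: 0.0
```

>>> {"name": "apply_moves", "arguments": {
  "claw": [0,-0.4,-0.7,-1,-1],
  "travel": [
    [0,0,0],
    [0,0,0],
    [0,0,0],
    [0,0,0],
    [0,0,0]
  ],
  "turn": [
    [0,0,0],
    [0,0,0],
    [0,0,0],
    [0,0,0],
    [0,0,0]
  ],
  "newtons": 70
}}

```text
t: 4.35
tcp_pos: [0.4345, 0.233, 0.0364]
tool_rot: [0.837, 0.548, 0.001, 0.0]
force: [0.2, 0.4, -0.1]
finger_gap: 0.296
gripper_force: 0.0
```

>>> {"name": "apply_moves", "arguments": {
  "claw": [-1,-1,-1,-1,-1],
  "travel": [
    [0,0,0],
    [0,0,0],
    [0,0,0],
    [0,0,0],
    [0,0,0]
  ],
  "turn": [
    [0,0,0],
    [0,0,0],
    [0,0,0],
    [0,0,0],
    [0,0,0]
  ]
}}

```text
t: 4.77
tcp_pos: [0.4346, 0.2329, 0.0364]
tool_rot: [0.837, 0.548, 0.001, 0.001]
force: [0.8, -0.7, 6.7]
finger_gap: 0.126
gripper_force: 68.9
```

>>> {"name": "apply_moves", "arguments": {
  "claw": [-1,-1,-1,-1,-1],
  "travel": [
    [0,0,-0.02],
    [0,0,-0.055],
    [0,0,-0.09],
    [0,0,-0.125],
    [0,0,-0.14]
  ],
  "turn": [
    [0,0,0],
    [0,0,0],
    [0,0,0],
    [0,0,0],
    [0,0,0]
  ]
}}

```text
t: 5.18
tcp_pos: [0.435, 0.2332, 0.1506]
tool_rot: [0.837, 0.548, 0.003, 0.001]
force: [-0.2, -0.1, -1.1]
finger_gap: 0.122
gripper_force: 68.4
```

```bash
python3 go.py .615 -.0608 .145 -1.9; python3 - <<'E'
from h import *
w=snap('wrist');b=snap('side');s=manip.sense();print(s['tcp_pos'],s['finger_gap'],s['gripper_force'])
save('w4',np.hstack([w['pixels'][80:380,150:400],b['pixels'][80:380,140:390]]))
E
```

```text
t 5.1833 tcp [0.435  0.2332 0.1506] F [-0.2 -0.1 -1.1] gap 0.122 68.44308972358704
travel [-0.2469  0.3531  0.0075] turn [ 0.0015 -0.0009 -0.1204] rows 8.267527435043208 3.0275382212313477
[0.43522923 0.23325772 0.14971746] 0.12415939257879328 68.46464037895203
```

View pics/w4.png

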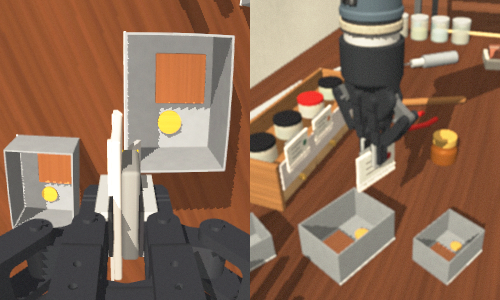

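The holder is in the grip. The wrist crop shows its card edge running (115,115) to (118,280) between the pads, and the side crop shows the card hanging upright at (375,170) above the tin. Next I'll measure its offset in the hand.

```bash
cat >> h.py <<'E'
def wcloud(w):
    K=w['intrinsics'];d=w['depth'];v,u=np.indices(d.shape);a=np.stack([(u-K[0,2])/K[0,0],(v-K[1,2])/K[1,1]],-1);r=np.linalg.norm(a,axis=-1)
    return (np.dstack([a/r[...,None]*np.tan(r)[...,None]*d[...,None],d])-w['t'])@w['R']
E
cat > m.py <<'E'
from h import *
from scipy.spatial.transform import Rotation as Ro
w=dict(np.load('wrist.npz'));s=manip.sense();P=wcloud(w);im=w['pixels'].astype(int)
T=(P-s['tcp_pos'])@Ro.from_quat(s['tool_rot']).as_matrix()
T[...,2]+=.0315   # measured from true tips
m=(im.min(2)>170)&(abs(T[...,1])<.02)&(abs(T[...,0])<.06)
for v in range(185,372,12):
    k=np.nonzero(m[v])[0]
    if len(k):print(v,k.min(),k.max(),np.round(T[v,k.min()+1]*1000,1),np.round(T[v,k[len(k)//2]]*1000,1),np.round(T[v,k.max()-1]*1000,1))
E
python3 m.py
```

```text
185 274 277 [ 17.5  -0.2 120.7] [ 17.3   0.6 121.3] [ 17.3   0.6 121.3]
197 262 277 [34.4 -6.1 19.3] [35.4 -3.  15.8] [  7.3   0.6 120.7]
209 262 277 [35.3 -5.2 -4.2] [35.7 -3.  -5.5] [ -3.1   0.6 120.6]
221 257 288 [ 35.3  -6.6 -20. ] [ 35.2  -2.7 -19.7] [19.3  6.4 26. ]
233 257 269 [ 30.2  -6.7 -19.8] [ 30.4  -4.7 -20.5] [ 31.   -2.7 -21.8]
245 258 297 [ 25.5  -6.3 -21. ] [ 25.3  -3.1 -20.4] [-40.9  18.8 132.2]
257 250 301 [  76.9    0.3 -139.4] [ 20.1  -1.2 -20.7] [12.1 11.5 -4.1]
269 248 303 [ 11.7 -11.2 -15.1] [ 15.4  -0.8 -22.1] [ 11.7  11.6 -15.3]
281 247 305 [ 11.1 -10.9 -24.6] [  9.6   0.  -21.8] [ 12.3  11.6 -26.8]
293 250 302 [ 12.1  -8.9 -35.4] [  3.3   0.5 -21.2] [ 11.7   9.8 -34.8]
305 264 285 [ -2.1  -4.3 -22.3] [ -1.9   1.7 -22.7] [ -3.3   3.9 -20.7]
317 265 285 [ -9.1  -4.  -21.7] [ -9.7   2.2 -20.8] [ -9.6   4.  -20.9]
329 264 270 [-16.   -4.5 -21.6] [-16.4  -3.6 -21. ] [-16.4  -2.7 -21.1]
341 261 270 [-23.2  -6.  -21.7] [-22.8  -4.2 -22.1] [-23.3  -2.8 -21.5]
353 261 270 [-31.5  -6.2 -21. ] [-31.1  -4.3 -21.5] [-31.3  -2.9 -21.3]
```

>>> {"name": "apply_moves", "arguments": {
  "claw": [-1,-1,-1,-1,-1],
  "travel": [
    [-0.02,0.028,0],
    [-0.045,0.065,0.003],
    [-0.07,0.1,0.006],
    [-0.095,0.136,0.008],
    [-0.12,0.172,0.01]
  ],
  "turn": [
    [0,0,-0.02],
    [0,0,-0.04],
    [0,0,-0.06],
    [0,0,-0.08],
    [0,0,-0.1]
  ]
}}

```text
t: 5.7
tcp_pos: [0.5205, 0.0884, 0.1376]
tool_rot: [0.74, 0.673, -0.001, -0.001]
force: [0.1, 0.9, -0.4]
finger_gap: 0.125
gripper_force: 68.4
```

```bash
python3 go.py .615 -.0608 .135 -1.9
```

```text
t 5.7 tcp [0.5205 0.0884 0.1376] F [ 0.1  0.9 -0.4] gap 0.125 68.43644857406616
travel [-0.1745  0.1351  0.0028] turn [-0.001  -0.     -0.0194] rows 4.234595470165085 0.4874696483577036
```

>>> {"name": "apply_moves", "arguments": {
  "claw": [-1,-1,-1,-1,-1],
  "travel": [
    [-0.04,0.031,0],
    [-0.08,0.062,0],
    [-0.12,0.093,0.002],
    [-0.16,0.124,0.002],
    [-0.1745,0.135,0.003]
  ],
  "turn": [
    [0,0,-0.01],
    [0,0,-0.019],
    [0,0,-0.019],
    [0,0,-0.019],
    [0,0,-0.019]
  ]
}}

```text
t: 6.12
tcp_pos: [0.6181, -0.0652, 0.1353]
tool_rot: [0.722, 0.692, 0.0, 0.002]
force: [0.5, -0.4, -0.5]
finger_gap: 0.124
gripper_force: 68.4
```

>>> {"name": "apply_moves", "arguments": {
  "claw": [-1,-1],
  "travel": [
    [0,0,0],
    [0,0,0]
  ],
  "turn": [
    [0,0,0],
    [0,0,0]
  ]
}}

```text
t: 6.28
tcp_pos: [0.6138, -0.06, 0.1349]
tool_rot: [0.721, 0.693, -0.001, -0.002]
force: [-0.1, 0.1, -0.8]
finger_gap: 0.124
gripper_force: 68.5
```

```bash
python3 go.py .616 -.0608 .1 -1.9; python3 - <<'E'
from h import *
w=snap('wrist');b=snap('side')
save('w5',np.hstack([w['pixels'][60:420,120:440],cv2.resize(b['pixels'][120:300,100:260],(320,360))]))
E
```

```text
t 6.2833 tcp [ 0.6138 -0.06    0.1349] F [-0.1  0.1 -0.8] gap 0.124 68.45640778541565
travel [-0.001   0.0029  0.0436] turn [-0.0012 -0.0005 -0.0021] rows 0.8383869222599406 0.06135444420600996
```

View pics/w5.png

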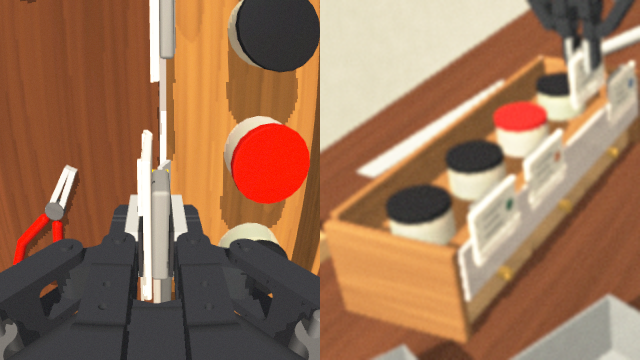

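The wrist crop shows the lip edge at (163,85–160), the neighbouring holder's block at (167,30), the red lid at (270,162) and the held card at (147,135–300). I'll measure the lip against the held holder in this one view.

```bash
cat > m2.py <<'E'
from h import *
w=dict(np.load('wrist.npz'));P=wcloud(w)
u=np.array([np.cos(np.radians(-1.9)),np.sin(np.radians(-1.9))]);n=np.array([-u[1],u[0]])
B=np.array([.616,-.0608]);S=np.dstack([(P[...,:2]-B)@u,(P[...,:2]-B)@n,P[...,2]])*1000  # shelf-like frame
def rep(nm,m,edges):
    for lo,hi in edges:
        k=m&(S[...,1]>lo)&(S[...,1]<hi)
        if k.sum()>4: print(nm,lo,hi,k.sum(),'x 3/50/97%',np.round(np.percentile(S[k][:,0],[3,50,97]),1),'z',np.round(np.median(S[k][:,2]),1))
near=abs(S[...,0])<25
rep('lip',near&(S[...,2]>91)&(S[...,2]<99),[(i,i+8) for i in range(12,68,8)])
rep('nb',near&(S[...,2]>117)&(S[...,2]<129),[(i,i+12) for i in range(50,140,12)])
k=near&(S[...,2]>117)&(S[...,2]<129)&(S[...,1]>40);print('nb y range',np.percentile(S[k][:,1],[1,99]))
rep('held',near&(S[...,2]>182)&(S[...,2]<196),[(i,i+8) for i in range(-40,44,8)])
k=near&(S[...,2]>178)&(S[...,2]<196)&(S[...,0]<-2);print('held y',np.percentile(S[k][:,1],[1,99]))
E
python3 m2.py
```

```text
lip 12 20 66 x 3/50/97% [1.5 3.2 4.9] z 93.5
lip 20 28 71 x 3/50/97% [1.5 3.5 4.8] z 93.4
lip 28 36 67 x 3/50/97% [1.5 2.9 4.9] z 93.4
lip 36 44 74 x 3/50/97% [1.5 3.2 4.9] z 93.6
lip 44 52 73 x 3/50/97% [1.6 3.5 4.9] z 93.3
lip 52 60 73 x 3/50/97% [1.6 2.9 4.9] z 93.6
lip 60 68 73 x 3/50/97% [1.6 3.6 4.9] z 93.4
nb 50 62 18 x 3/50/97% [-4.2 -1.7  0.5] z 121.6
nb 62 74 208 x 3/50/97% [-4.2 -1.4  0.9] z 121.3
nb 74 86 503 x 3/50/97% [-4.1  2.5  8.7] z 121.2
nb 86 98 505 x 3/50/97% [-4.   2.6  8.8] z 121.2
nb 98 110 490 x 3/50/97% [-3.9  2.4  8.9] z 121.2
nb 110 122 405 x 3/50/97% [-3.8  1.7  8.3] z 121.2
nb 122 134 157 x 3/50/97% [-3.8 -1.6  0.7] z 121.3
nb y range [ 62.2543225  130.93145057]
held -40 -32 47 x 3/50/97% [-8.6 -6.2 -3.8] z 186.6
held -32 -24 141 x 3/50/97% [-8.4 -6.  -3.7] z 186.8
held -24 -16 289 x 3/50/97% [-8.2 -2.6  3.8] z 186.7
held -16 -8 348 x 3/50/97% [-6.5 -1.2  4.1] z 186.7
held -8 0 404 x 3/50/97% [-6.5 -1.2  4.2] z 186.7
held 0 8 507 x 3/50/97% [-14.6  -1.1  15.8] z 186.8
held 8 16 1357 x 3/50/97% [-19.   -1.5  16. ] z 187.1
held 16 24 617 x 3/50/97% [-8.1 -1.4  4.3] z 186.5
held 24 32 258 x 3/50/97% [-8.4 -5.8 -3.4] z 186.7
held 32 40 181 x 3/50/97% [-8.3 -5.7 -3.3] z 186.4
held y [-33.55179804  36.10090344]
```

>>> {"name": "apply_moves", "arguments": {
  "claw": [-1,-1,-1,-1,-1],
  "travel": [
    [-0.0006,0.003,0.01],
    [-0.0006,0.0055,0.025],
    [-0.0006,0.0055,0.04],
    [-0.0006,0.0055,0.045],
    [-0.0006,0.0055,0.045]
  ],
  "turn": [
    [0,0,0],
    [0,0,0],
    [0,0,0],
    [0,0,0],
    [0,0,0]
  ]
}}

```text
t: 6.8
tcp_pos: [0.6177, -0.0595, 0.0984]
tool_rot: [0.72, 0.694, -0.001, -0.002]
force: [0.2, 0.5, 0.2]
finger_gap: 0.126
gripper_force: 68.5
```

>>> {"name": "apply_moves", "arguments": {
  "claw": [-1,-1],
  "travel": [
    [0,0,0],
    [0,0,0]
  ],
  "turn": [
    [0,0,0],
    [0,0,0]
  ]
}}

```text
t: 6.97
tcp_pos: [0.6198, -0.0604, 0.1009]
tool_rot: [0.72, 0.694, 0.0, 0.0]
force: [0.9, -0.2, -0.0]
finger_gap: 0.124
gripper_force: 68.5
```

```bash
python3 - <<'E'
from h import *
snap('wrist')
E
sed -i 's/S\[...,2\]>182)&(S\[...,2\]<196/S[...,2]>144)\&(S[...,2]<157/; s/S\[...,2\]>178)&(S\[...,2\]<196/S[...,2]>144)\&(S[...,2]<157/' m2.py; python3 m2.py; python3 go.py .6183 -.0614 .0695 -1.9
```

```text
lip 12 20 65 x 3/50/97% [2.4 3.6 4.8] z 93.4
lip 20 28 69 x 3/50/97% [2.5 3.7 4.8] z 93.4
lip 28 36 79 x 3/50/97% [1.5 3.7 4.9] z 93.5
lip 36 44 98 x 3/50/97% [1.5 3.2 4.9] z 93.6
lip 44 52 116 x 3/50/97% [1.  3.  4.9] z 93.4
lip 52 60 116 x 3/50/97% [1.1 3.1 5. ] z 93.5
lip 60 68 115 x 3/50/97% [1.2 2.9 5. ] z 93.5
nb 50 62 32 x 3/50/97% [-4.3 -1.8  0.8] z 121.1
nb 62 74 298 x 3/50/97% [-4.2 -1.5  0.9] z 121.3
nb 74 86 744 x 3/50/97% [-3.9  2.3  8.6] z 121.2
nb 86 98 779 x 3/50/97% [-3.9  2.4  8.7] z 121.3
nb 98 110 727 x 3/50/97% [-3.8  2.4  8.7] z 121.3
nb 110 122 608 x 3/50/97% [-3.9  1.6  8.4] z 121.1
nb 122 134 218 x 3/50/97% [-4.3 -1.6  0.7] z 121.3
nb y range [ 62.06968413 129.9689896 ]
held -40 -32 52 x 3/50/97% [-2.8 -0.4  2. ] z 152.5
held -32 -24 140 x 3/50/97% [-2.6 -0.3  2.1] z 152.7
held -24 -16 300 x 3/50/97% [-2.4  3.2  9.6] z 152.6
held -16 -8 347 x 3/50/97% [-0.8  4.5  9.9] z 152.7
held -8 0 375 x 3/50/97% [-0.7  4.6  9.8] z 152.7
held 0 8 540 x 3/50/97% [-12.5   5.   22.3] z 152.5
held 8 16 1224 x 3/50/97% [-13.3   4.2  21.5] z 152.5
held 16 24 675 x 3/50/97% [-2.2  4.3 10. ] z 152.3
held 24 32 263 x 3/50/97% [-2.7 -0.3  2.3] z 152.6
held 32 40 206 x 3/50/97% [-2.6  0.   2.4] z 151.9
held y [-33.49541652  35.67522539]
t 7.0167 tcp [ 0.6199 -0.0605  0.1011] F [ 0.3 -0.2 -1.4] gap 0.123 68.46084594726562
travel [-0.0012 -0.002   0.0395] turn [ 0.0003  0.0001 -0.0014] rows 0.7594057795085949 0.036753084586502074
```

>>> {"name": "apply_moves", "arguments": {
  "claw": [-1,-1,-1,-1,-1],
  "travel": [
    [-0.001,-0.0017,0],
    [-0.001,-0.0017,0.005],
    [-0.001,-0.0017,0.01],
    [-0.001,-0.0017,0.015],
    [-0.001,-0.0017,0.019]
  ],
  "turn": [
    [0,0,0],
    [0,0,0],
    [0,0,0],
    [0,0,0],
    [0,0,0]
  ]
}}

```text
t: 7.43
tcp_pos: [0.6179, -0.0612, 0.085]
tool_rot: [0.72, 0.694, -0.0, -0.0]
force: [0.4, 0.9, 0.2]
finger_gap: 0.123
gripper_force: 68.5
```

>>> {"name": "apply_moves", "arguments": {
  "claw": [-1,-1,-1],
  "travel": [
    [0,0,0.003],
    [0,0,0.006],
    [0,0,0.009]
  ],
  "turn": [
    [0,0,0],
    [0,0,0],
    [0,0,0]
  ]
}}

```text
t: 7.68
tcp_pos: [0.6183, -0.0614, 0.0786]
tool_rot: [0.72, 0.694, -0.0, 0.0]
force: [-1.3, -0.6, 1.9]
finger_gap: 0.123
gripper_force: 68.8
```

```bash
python3 go.py .6183 -.0614 .0695 -1.9; python3 -c "
from h import *
snap('wrist')"; sed -i 's/S\[...,2\]>144)&(S\[...,2\]<157/S[...,2]>117)\&(S[...,2]<140/g' m2.py; python3 m2.py
```

```text
t 7.6833 tcp [ 0.6183 -0.0614  0.0786] F [-1.3 -0.6  1.9] gap 0.123 68.79678726196289
travel [-0.     -0.      0.0114] turn [ 0.0001  0.0001 -0.0013] rows 0.21789233928142532 0.03305033873528785
lip 12 20 59 x 3/50/97% [1.3 4.3 8.5] z 93.3
lip 20 28 121 x 3/50/97% [1.3 3.3 4.9] z 93.5
lip 28 36 159 x 3/50/97% [-2.4  2.4  4.9] z 93.6
lip 36 44 127 x 3/50/97% [1.4 3.4 4.9] z 93.5
lip 44 52 140 x 3/50/97% [1.  3.  4.9] z 93.4
lip 52 60 149 x 3/50/97% [1.1 3.  4.9] z 93.5
lip 60 68 147 x 3/50/97% [1.1 3.  4.9] z 93.4
nb 50 62 42 x 3/50/97% [-4.  -2.   0.6] z 121.5
nb 62 74 423 x 3/50/97% [-4.  -1.6  0.8] z 121.3
nb 74 86 1015 x 3/50/97% [-3.8  2.4  8.6] z 121.3
nb 86 98 1025 x 3/50/97% [-3.8  2.1  8.3] z 121.3
nb 98 110 1006 x 3/50/97% [-4.   2.5  8.6] z 121.2
nb 110 122 805 x 3/50/97% [-4.   1.4  8.3] z 121.3
nb 122 134 5 x 3/50/97% [-3.3 -2.5  0.6] z 120.4
nb y range [ 62.06260041 120.56552933]
held -40 -32 77 x 3/50/97% [-4.2 -1.8  0.6] z 130.3
held -32 -24 132 x 3/50/97% [-4.  -1.6  0.7] z 130.3
held -24 -16 316 x 3/50/97% [-3.3  2.6  8.2] z 130.3
held -16 -8 361 x 3/50/97% [-2.2  3.1  8.5] z 130.3
held -8 0 411 x 3/50/97% [-2.2  3.2  8.5] z 130.4
held 0 8 1114 x 3/50/97% [-15.3   2.8  21.3] z 130.2
held 8 16 1229 x 3/50/97% [-8.3  3.2 14.5] z 130.4
held 16 24 727 x 3/50/97% [-3.7  3.2  8.5] z 129.9
held 24 32 257 x 3/50/97% [-4.2 -1.5  0.9] z 130.4
held 32 40 208 x 3/50/97% [-4.  -1.3  0.9] z 129.3
held y [-33.72384961 120.44802721]
```

The holder is straddling the lip, flush with its neighbour in x. It has 9 mm to go.

>>> {"name": "apply_moves", "arguments": {
  "claw": [-1,-1,-1,-1],
  "travel": [
    [0,0,0.003],
    [0,0,0.006],
    [0,0,0.009],
    [0,0,0.0105]
  ],
  "turn": [
    [0,0,0],
    [0,0,0],
    [0,0,0],
    [0,0,0]
  ]
}}

```text
t: 8.07
tcp_pos: [0.6183, -0.0613, 0.0697]
tool_rot: [0.72, 0.694, 0.0, 0.0]
force: [-1.0, -1.2, 1.9]
finger_gap: 0.125
gripper_force: 68.8
```

>>> {"name": "apply_moves", "arguments": {
  "claw": [-1,-1],
  "travel": [
    [0,0,0.001],
    [0,0,0.001]
  ],
  "turn": [
    [0,0,0],
    [0,0,0]
  ]
}}

```text
t: 8.23
tcp_pos: [0.6183, -0.0613, 0.0695]
tool_rot: [0.72, 0.694, 0.0, 0.0]
force: [-0.5, -1.0, 2.9]
finger_gap: 0.126
gripper_force: 69.2
```

Not yet at the stop, so small steps from here.

>>> {"name": "apply_moves", "arguments": {
  "claw": [-1,-1],
  "travel": [
    [0,0,0.001],
    [0,0,0.001]
  ],
  "turn": [
    [0,0,0],
    [0,0,0]
  ]
}}

```text
t: 8.4
tcp_pos: [0.6183, -0.0614, 0.0695]
tool_rot: [0.72, 0.694, 0.0, 0.0]
force: [-1.9, 0.2, 7.7]
finger_gap: 0.124
gripper_force: 69.8
```

>>> {"name": "apply_moves", "arguments": {
  "claw": [-1,-1],
  "travel": [
    [0,0,0.0007],
    [0,0,0.0007]
  ],
  "turn": [
    [0,0,0],
    [0,0,0]
  ]
}}

```text
t: 8.57
tcp_pos: [0.6183, -0.0613, 0.0694]
tool_rot: [0.72, 0.694, 0.0, 0.0]
force: [-3.0, 0.2, 9.9]
finger_gap: 0.123
gripper_force: 70.2
```

>>> {"name": "apply_moves", "arguments": {
  "claw": [-1,-1,-1,-1],
  "travel": [
    [0,0,0.001],
    [0,0,0.0017],
    [0,0,0.0017],
    [0,0,0.0017]
  ],
  "turn": [
    [0,0,0],
    [0,0,0],
    [0,0,0],
    [0,0,0]
  ]
}}

```text
t: 8.9
tcp_pos: [0.6184, -0.0614, 0.0694]
tool_rot: [0.72, 0.694, 0.0, 0.001]
force: [-4.5, -0.6, 17.5]
finger_gap: 0.124
gripper_force: 71.2
```

```bash
python3 -c "
from h import *
snap('wrist');b=snap('side');save('fin',cv2.resize(b['pixels'][120:270,130:300],(680,600)))"; python3 m2.py|grep -E 'held|nb'; python3 go.py .6183 -.0614 .0695 -1.9
```

```text
nb 50 62 37 x 3/50/97% [-4.2 -2.   0.2] z 121.0
nb 62 74 486 x 3/50/97% [-4.1 -1.6  0.9] z 121.3
nb 74 86 1196 x 3/50/97% [-3.9  2.4  8.5] z 121.2
nb 86 98 1187 x 3/50/97% [-3.9  2.2  8.5] z 121.3
nb 98 110 1156 x 3/50/97% [-3.9  2.2  8.6] z 121.2
nb 110 122 809 x 3/50/97% [-3.9  2.2  8.4] z 121.2
nb y range [ 62.15270868 118.30119229]
held -40 -32 73 x 3/50/97% [-4.2 -1.8  0.6] z 121.2
held -32 -24 140 x 3/50/97% [-4.1 -1.6  0.7] z 121.2
held -24 -16 309 x 3/50/97% [-3.4  2.6  8.2] z 121.1
held -16 -8 406 x 3/50/97% [-3.1  3.1  8.8] z 121.3
held -8 0 570 x 3/50/97% [-3.8  2.7  9.6] z 121.6
held 0 8 1081 x 3/50/97% [-18.1   2.8  21.4] z 122.1
held 8 16 1510 x 3/50/97% [-10.5   3.2  17.1] z 124.1
held 16 24 564 x 3/50/97% [-3.9  2.4  8.6] z 121.0
held 24 32 266 x 3/50/97% [-4.2 -1.5  0.9] z 121.3
held 32 40 139 x 3/50/97% [-4.  -1.7  1. ] z 120.8
held y [-32.83846141 117.53629856]
t 9.0 tcp [ 0.6183 -0.0614  0.0694] F [-5.1  0.3 17.6] gap 0.125 71.16649031639099
travel [-0.0001 -0.     -0.0002] turn [ 0.0003  0.0002 -0.0013] rows 0.0032110527887941258 0.03484995411496276
```

View pics/fin.png

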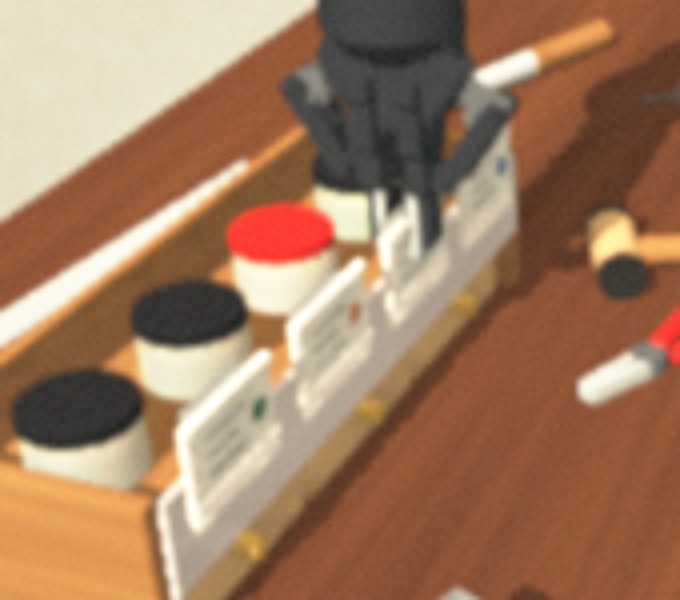

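The held holder at (405,260) is level with its neighbours, its top at z 121.2 like theirs and its x flush. It sits square in the free place, pressed with 17.6 N. Handing in.

```bash
python3 -c "
from station import manip
print(manip.sign_off())"
```

```text
the job is handed in; nothing more can be done
None
```

The label holder is home on the lip in the free place, held pressed down at about 17.6 N, and handed in at 9 s of the 42 s limit; no verdict came back. The first grasp closed on nothing because the fingertips were about 31 mm higher than the reported TCP, so I corrected for that from the camera images.

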